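# Lay the long spindle on the sloping draining stand and close its keeper

### The job

Lay the longer of the two loose stirrer spindles in the two notched saddles of the sloping draining stand, with its lower end down at the foot stop, either way round. Then swing the stand's keeper arm by its knob across the spindle until it meets its end stop. Leave the other spindle and everything else on the bench where it is.

Things in the scene. Friction and masses are not known exactly. Their poses are not given: they have to be found in the camera images.
- long_spindle_mid (a point): Middle of the longer stirrer spindle: a straight steel rod, 260 mm long, 10 mm thick, 0.14 kg (varies a little), that lies loose and level on the bench, its mid-line 5 mm above it. This point is on the mid-line, half-way along; its z axis runs along the rod. The other spindle is alike but 220 mm long, and the two may have changed places.
- short_spindle_mid (a point): Middle of the shorter spindle, 220 mm long, 10 mm thick, lying on the bench: a bystander.
- cradle: Sloping part of the metal draining stand, fixed to the bench (heading roughly facing the robot, within 0.4 rad). x points up the slope, toward the robot, 30 degrees above level; z is square to the slope, upward; y is level, to the right as the robot sees it. The origin, 105 mm above the bench, is where the long spindle's middle lies once seated along x with its lower end touching the foot stop.
- lower_saddle (a point): Middle of the lower saddle's notch, on the seated spindle's mid-line, at cradle x = -50 mm. The steel saddle is 10 mm long along the slope; its notch is 14 mm wide, floor 5 mm below this point, upright walls to 3 mm above it, then lips splayed outward up to 14 mm above it.
- upper_saddle (a point): The same at the upper saddle, at cradle x = +50 mm; its lips end 10 mm above this point. It carries the keeper's pivot at cradle y = -40 mm (the robot's left) and the end-stop pin at y = +42 mm. Between the two saddles there is free room beside and 60 mm below the spindle.
- foot_stop (a point): Point on the face of the foot stop, where the spindle's lower end comes to rest, at cradle x = -130 mm. The stop is an upright plate 24 mm wide that reaches 17 mm above this point.
- keeper_knob (a point): Grip point of the black knob at the keeper's free end: a post 14 mm across that stands 31 mm up from the top of the arm, square to the slope; this point is on its axis, 12.5 mm below its top. The keeper is a flat steel arm 12 mm wide, 78 mm from pivot to knob, turning parallel to the slope with its underside 4 mm above the seated spindle.
- keeper_pivot (a point): Point on the keeper's pivot axis (parallel to the cradle's z), at the same height above the slope as the keeper_knob point: the knob moves on a circle of 78 mm radius about it.
- keeper (a joint): Angle of the keeper: 0 = closed, the arm lying across the spindle along +y of the cradle, against its end-stop pin; grows as it opens, the knob swinging up the slope (pi/2: arm along +x of the cradle) and on outward, up to 2.3. Stiff pivot: about 0.7 N at the knob moves it and it stays where it is left.
- filter_1_mid (a point): Middle of a white syringe filter, 27 mm across, 16 mm high, standing on the bench: a bystander.
- weight_1_mid (a point): Middle of a steel calibration weight, 24 mm across, 30 mm high: a bystander.
- vial_05_mid (a point): Middle of a clear vial with a white cap, 23 mm across, 48 mm high: a bystander.

How it is judged (in metres and radians):
On the way, in this order (a step that is already met when the one before it is completed fails the run):
1. the long spindle lies in both notches, its lower end at the foot stop, let go, while the keeper is still open (x of long_spindle_mid in the frame of cradle between -0.004 and 0.012 m and y of long_spindle_mid in the frame of cradle between -0.005 and 0.005 m and z of long_spindle_mid in the frame of cradle between -0.004 and 0.004 m and angle between the z axis of long_spindle_mid and the x axis of cradle, either way round below 0.06 rad and contact force between the fingers and long_spindle below 0.1 N and value of joint keeper above 0.3 rad), for 0.2 s.
2. the keeper is swung across the spindle to its end stop (value of joint keeper below 0.1 rad), for 0.1 s.
At the end, for the whole second after the job is handed in: The long spindle rests in both notches (middle within 5 mm sideways, 4 mm in height and within 3.4 degrees of the slope's line), its lower end no more than 12 mm from the foot stop; the keeper lies across it, within 0.1 rad of closed; all at rest and released (x of long_spindle_mid in the frame of cradle between -0.004 and 0.012 m and y of long_spindle_mid in the frame of cradle between -0.005 and 0.005 m and z of long_spindle_mid in the frame of cradle between -0.004 and 0.004 m and angle between the z axis of long_spindle_mid and the x axis of cradle, either way round below 0.06 rad and value of joint keeper below 0.1 rad and linear speed of long_spindle below 0.02 m/s); the robot touches nothing.
It fails at once if a bystander is moved by more than 30 mm (distance of any of short_spindle_mid, filter_1_mid, weight_1_mid, vial_05_mid from where it was at the start of the episode above 0.03 m).
It also fails if it takes over 59 s, if anything falls off the work surface, if the arm or the gripper's body presses on something with over 40 N, if the wrist force passes 120 N, or if a joint passes its speed limit or range.

### The arm

A 6-joint arm with a two-finger parallel gripper is mounted at the origin on a cart in front of the work surface, level with it; the furniture and walls round the work are solid. World frame = base frame: x ahead of the robot, y to its left, z up, the work surface at z = 0. Lengths are in m, angles in degrees, forces in N, time in s.
With the tool pointing down it reaches from about 0.4 to 0.825 m from the base axis. Payload 7 kg.
Tool frame: the origin (TCP) lies between the finger pads; the fingertips stand 25 mm ahead of it and the grasp point (between the pads) lies 6 mm ahead of it; z points along the fingers, y is the line along which they close (so a half turn about z gives the same grasp; the last joint's range is limited). The gripper opens to 88 mm and grips with 3 to 60 N. Pads are 19 mm wide; open, the fingers measure 130 mm over their backs; the gripper's body (78 mm by 193 mm) begins 47 mm behind the grasp point.
Start: joints at [-52.076, 20.546, 0.682, 0, -70.136, -16.507], TCP at [0.246, -0.628, 0.215] pointing down, gripper open.
Joint ranges: [-176.03, 176.03], [-82.01, 121.73], [-58.28, 71.71], [-173.87, 95.51], [-174.79, -0.11], [-173.66, 173.66]. Speed limits (degrees/s): [136.94, 136.94, 172.46, 180, 180, 180].

### API

Orientations are given as [roll, pitch, yaw] about the fixed x, y, z axes, in that order (R = Rz(yaw) Ry(pitch) Rx(roll)).
In Python, from plant import r gives the robot as it stands.
- The arm moves only by the shell command python3 -m crank 'ROWS' [FORCE]. ROWS is JSON, a list of rows, each a list of 3 entries, a list of its own where there are three numbers: the turn, a rotation vector about the tool's x, y, z in degrees, then the shift along the tool's x, y, z in cm, then the closure, from -1 (fully open) to 1 (shut). In form: [[[wx, wy, wz], [dx, dy, dz], fingers], ...]. A call has 1 to 8 rows; each row shifts and turns the commanded pose from where the row before left it, along the tool's axes as they then stand; what a row does not reach is not made up. A row lasts 1/10 s, in which the tool goes at most 50 mm and 8.59 degrees, less where a joint would pass 70% of its speed; a pose out of reach is approached as far as the arm can. A call with a gripper value outside its range is refused whole. The fingers move at their own pace and stop on an object; FORCE is the grip in N (left out, the last holds). Time passes only in rows, so rows that do not move let the fingers close. It gives the time, the measured TCP pose, the force, the opening and the grip force at its end, in the units of the state.
- r.get_state(): the state, without advancing time (a new reading comes with each control period).
- r.capture(name): name is "scene" or "top" or "wrist"; returns a dict with "color" (400x640x3 uint8, red, green, blue), "range_z" (400x640 float32, m along the optical axis (not along the pixel's ray), 0 where there is no reading), "intrinsics" (3x3 intrinsics, pixels), "world_from_camera" (4x4, takes a point from camera to world coordinates); the wrist camera has in their place "hand_eye" (4x4, takes a point from camera to tool coordinates, whose origin is the TCP and whose axes are the flange's). Camera axes: x right, y down, z forward; pixel columns grow to the right and rows downward; lengths in m; the calibration is good to about 2 mm. The wrist camera is an equidistant fisheye: a pixel r from the principal point sees the ray r / f radians off the axis. A picture is of the moment at which its call begins: read the wrist's pose just before it.
- r.close_job(): hands the job in; it is judged then, once.
The state is a dict: "time_s": time; "joints": joint angles; "qd": joint speeds; "joint_torque": joint torques, N m; "tcp_pos": TCP position; "eef_rot": TCP orientation; "contact_force": force on the tool from outside, world axes, zero at the start; "moment": the same for the moment, N m; "gripper_width": finger opening in m; "gripper_force": force on a finger pad.
Only numpy, scipy, OpenCV 4.12 (cv2) and the standard library are available. Lean on these libraries where they do the work, as an engineer would, in place of code of your own. Each camera call takes 0.05 s, during which the arm holds its last target. There are 200 camera calls.

## Working session

There is one attempt and no reset: what is moved stays moved. The work goes in short steps, Python scripts to look and compute and a shell command to move; the robot and the scene stay as the last step left them, time stands still between calls to the robot, and variables do not carry over. Pictures are saved under pics/ and viewed, at most 10 in all, crops included, and the job is handed in when it is done.

```bash
ls; mkdir -p pics; cat > h.py <<'E'
import numpy as np, cv2
from plant import r
from scipy.spatial.transform import Rotation as Ro
def pt(c,u,v,z=None):
    """world point from depth at pixel or ray to plane z"""
    K=c["intrinsics"];T=c["world_from_camera"]
    d=np.stack([(np.asarray(u)-K[0,2])/K[0,0],(np.asarray(v)-K[1,2])/K[1,1],np.ones(np.shape(u))],-1)
    if z is None:
        return (d*c["range_z"][np.asarray(v).astype(int),np.asarray(u).astype(int)][...,None])@T[:3,:3].T+T[:3,3]
    w=d@T[:3,:3].T
    return T[:3,3]+w*((z-T[2,3])/w[...,2])[...,None]
E
python3 - <<'E'
from h import *
print(r.get_state())
for n in("scene","top"):
    c=r.capture(n); cv2.imwrite(f"pics/{n}.png",c["color"][...,::-1]); np.savez(f"{n}.npz",**{k:v for k,v in c.items()})
    print(n,c["intrinsics"],c["world_from_camera"],(c["range_z"]>0).mean())
E
```

```text
pics
{'time_s': 0.0, 'joints': array([-5.20760419e+01,  2.05911943e+01,  6.31805145e-01, -2.07218924e-02,
       -7.01346820e+01, -1.65069768e+01]), 'qd': array([-0.06574831, -0.04482953, -0.07047635,  0.00654579, -0.01984886,
        0.02219638]), 'joint_torque': array([-7.79694947e-04, -5.82713628e+01,  2.93061000e+01,  6.99689358e+00,
        6.90556102e-03, -1.58776083e-04]), 'tcp_pos': array([ 0.24626203, -0.62791456,  0.21440857]), 'eef_rot': array([ 1.79904271e+02, -8.05447935e-03, -1.58590070e+02]), 'contact_force': array([-0.20377059,  0.10400863,  0.87117335]), 'moment': array([-0.00879973,  0.04384459,  0.05411074]), 'gripper_force': 0.0, 'gripper_width': 0.08751793608120177}
scene [[386.54299449   0.         315.86752297]
 [  0.         386.54299449 197.20638551]
 [  0.           0.           1.        ]] [[ 0.90192184 -0.16686823  0.39836164  0.20280922]
 [-0.4314236  -0.39135935  0.81284164 -0.58807423]
 [ 0.02026511 -0.90498224 -0.42496644  0.4757895 ]
 [ 0.          0.          0.          1.        ]] 0.99451171875
top [[500.03720038   0.         316.87449404]
 [  0.         500.03720038 200.57212324]
 [  0.           0.           1.        ]] [[-0.01200382 -0.99152073  0.12939299  0.3974947 ]
 [-0.99986613  0.01334106  0.00947292  0.13478643]
 [-0.01111883 -0.12926195 -0.99154814  1.33844551]
 [ 0.          0.          0.          1.        ]] 0.99609375
```

View pics/top.png

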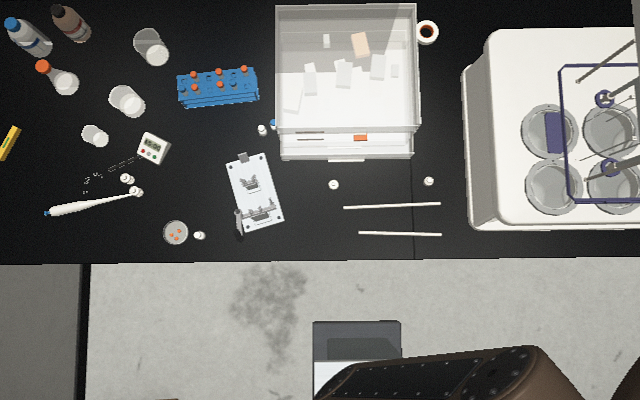

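View pics/scene.png

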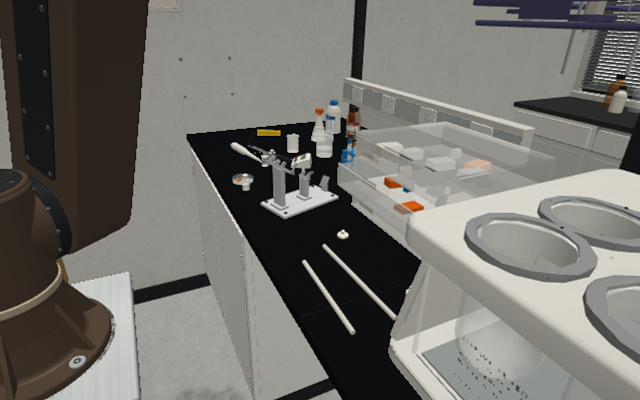

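The top view shows two spindles: the longer at row ~206 (343–440), the shorter at row ~233 (359–441). The stand is at ~(256,195), with its keeper to the lower left at ~(240,222).

```bash
python3 - <<'E'
from h import *
c=dict(np.load("top.npz"))
s=dict(np.load("scene.npz"))
im=c["color"]; g=im.min(2)
m=(g>120).astype(np.uint8); m[:165]=0;m[245:]=0;m[:,:320]=0;m[:,460:]=0
cs,_=cv2.findContours(m,cv2.RETR_EXTERNAL,cv2.CHAIN_APPROX_NONE)
for k in cs:
    if len(k)<5: continue
    (a,b),wh,an=cv2.minAreaRect(k); 
    p=k[:,0,:].astype(float); 
    vx,vy,x0,y0=cv2.fitLine(k,cv2.DIST_L2,0,.01,.01).ravel()
    t=(p-[x0,y0])@[vx,vy]
    e=np.array([[x0,y0]+tt*np.array([vx,vy]) for tt in(t.min()-.5,t.max()+.5)])
    W=pt(c,e[:,0],e[:,1],.005); print((a,b),wh,W.round(4).tolist(),np.linalg.norm(W[1]-W[0]).round(4),W.mean(0).round(4), np.degrees(np.arctan2(*(W[1]-W[0])[[1,0]])))
A=cv2.resize(im[140:250,215:300,::-1],None,fx=5,fy=5,interpolation=cv2.INTER_CUBIC)
B=cv2.resize(s["color"][130:225,225:345,::-1],None,fx=3,fy=3,interpolation=cv2.INTER_CUBIC)
o=np.zeros((550,425+360,3),np.uint8);o[:550,:425]=A;o[:285,425:]=B
cv2.imwrite("pics/crop1.png",o)
E
```

```text
(399.5124816894531, 233.00033569335938) (83.0490493774414, 3.2739765644073486) [[0.4859, 0.0403, 0.005], [0.477, -0.1828, 0.005]] 0.2232 [ 0.4815 -0.0713  0.005 ] -92.27834165190325
(391.5010681152344, 205.02267456054688) (3.1785361766815186, 97.17239379882812) [[0.5525, 0.0791, 0.005], [0.5611, -0.1839, 0.005]] 0.2631 [ 0.5568 -0.0524  0.005 ] -88.13435127284372
(333.1999816894531, 184.10000610351562) (9.17060375213623, 9.803058624267578) [[0.6121, 0.1174, 0.005], [0.6189, 0.0886, 0.005]] 0.0296 [0.6155 0.103  0.005 ] -76.83494514060358
(428.50006103515625, 180.50001525878906) (8.485280990600586, 8.485280990600586) [[0.6216, -0.1405, 0.005], [0.6223, -0.1678, 0.005]] 0.0272 [ 0.6219 -0.1542  0.005 ] -88.4293423792839
```

View pics/crop1.png

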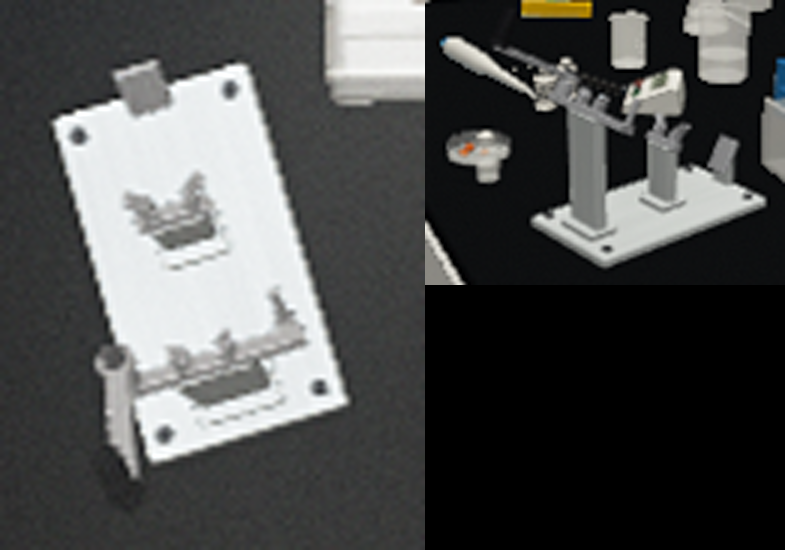

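The crop shows the base plate with four dark corner holes, the foot stop at the top, the lower saddle at ~(175,225) and the upper saddle with its bridge at ~(230,360). The keeper arm points at the robot, with the dark knob at ~(120,485). I'll get a rough pose from depth first.

```bash
python3 - <<'E'
from h import *
c=dict(np.load("top.npz")); im=c["color"]
v,u=np.mgrid[145:245,218:295]; P=pt(c,u.ravel(),v.ravel()).reshape(v.shape+(3,))
g=im[145:245,218:295].min(2)
pl=(g>185)&(P[...,2]<.03)
print("plate z",np.median(P[pl][:,2]))
# holes -> heading
zp=np.median(P[pl][:,2])
k=cv2.findContours(pl.astype(np.uint8),cv2.RETR_EXTERNAL,cv2.CHAIN_APPROX_NONE)[0]; k=max(k,key=cv2.contourArea)[:,0]
W=pt(c,k[:,0]+218.,k[:,1]+145.,zp)[:,:2].astype(np.float32)
R=cv2.minAreaRect(W); B=cv2.boxPoints(R); print(R,B)
hi=P[P[...,2]>.05]; print("high pts",len(hi),hi.min(0),hi.max(0))
E
python3 - <<'E'
from h import *
c=r.capture("wrist"); print({k:(v if v.size<20 else v.shape) for k,v in c.items()}); 
E
```

```text
plate z 0.009077891781493541
((0.5972881317138672, 0.31623345613479614), (0.19504235684871674, 0.10828564316034317), 16.261859893798828) [[0.48850706 0.3409015 ]
 [0.5188301  0.23694813]
 [0.70606923 0.29156542]
 [0.67574614 0.39551878]]
high pts 914 [0.3974947  0.13478643 0.05015803] [0.70916516 0.3560006  1.33844551]
{'color': (400, 640, 3), 'range_z': (400, 640), 'intrinsics': array([[309.70691629,   0.        , 316.18121916],
       [  0.        , 309.70691629, 194.62324531],
       [  0.        ,   0.        ,   1.        ]]), 'hand_eye': array([[ 3.68569203e-04, -9.66460070e-01, -2.56816659e-01,
         6.80170954e-02],
       [ 9.99999842e-01,  4.65081586e-04, -3.15063819e-04,
         4.96156950e-04],
       [ 4.23937300e-04, -2.56816503e-01,  9.66460089e-01,
        -1.68850558e-01],
       [ 0.00000000e+00,  0.00000000e+00,  0.00000000e+00,
         1.00000000e+00]])}
```

```bash
R='[[0,0,0],[-3.2,3.77,-0.3],-1]'
python3 -m crank '[[[0,0,0],[-3.2,3.77,-0.3],-1],[[0,0,0],[-3.2,3.77,-0.3],-1],[[0,0,0],[-3.2,3.77,-0.3],-1],[[0,0,0],[-3.2,3.77,-0.3],-1],[[0,0,0],[-3.2,3.77,-0.3],-1],[[0,0,0],[-3.2,3.77,-0.3],-1],[[0,0,0],[-3.2,3.77,-0.3],-1],[[0,0,0],[-3.2,3.77,-0.3],-1]]'
python3 -m crank '[[[0,0,0],[-3.2,3.77,-0.3],-1],[[0,0,0],[-3.2,3.77,-0.3],-1],[[0,0,0],[-3.2,3.77,-0.3],-1],[[0,0,0],[-3.2,3.77,-0.3],-1],[[0,0,0],[-3.2,3.77,-0.3],-1],[[0,0,0],[-3.2,3.77,-0.3],-1],[[0,0,0],[-3.2,3.77,-0.3],-1],[[0,0,0],[-3.2,3.77,-0.3],-1]]'
python3 -m crank '[[[0,0,0],[-3.2,3.77,0],-1],[[0,0,0],[-3.2,3.77,0],-1],[[0,0,0],[-3.2,3.77,0],-1],[[0,0,0],[-3.2,3.77,0],-1],[[0,0,5],[0,0,0],-1],[[0,0,0],[0,0,0],-1],[[0,0,0],[0,0,0],-1]]'
python3 - <<'E'
from h import *
s=r.get_state(); c=r.capture("wrist"); print(s["tcp_pos"],s["eef_rot"],s["joints"],s["time_s"])
np.savez("w1.npz",tcp=s["tcp_pos"],rot=s["eef_rot"],**c)
cv2.imwrite("pics/w1.png",c["color"][...,::-1])
E
```

```text
time_s: 0.95
tcp_pos: [0.3747, -0.2523, 0.2396]
eef_rot: [-180.0, 0.0, -158.6]
contact_force: [1.7, 1.0, 1.1]
gripper_width: 0.0876
gripper_force: 0.0
time_s: 1.75
tcp_pos: [0.5029, 0.1223, 0.2636]
eef_rot: [180.0, 0.0, -158.6]
contact_force: [0.9, -0.9, 0.2]
gripper_width: 0.0877
gripper_force: 0.0
time_s: 2.45
tcp_pos: [0.5667, 0.3068, 0.2631]
eef_rot: [-180.0, -0.0, -163.5]
contact_force: [-0.5, -0.7, -0.2]
gripper_width: 0.0879
gripper_force: 0.0
[0.56666969 0.3068234  0.26305269] [-1.79978079e+02 -3.98279482e-02 -1.63458248e+02] [ 4.57490501e+01  1.62933977e+01  7.86724659e-01 -3.11826187e-04
 -7.45387882e+01 -1.19207207e+02] 2.45
```

View pics/w1.png

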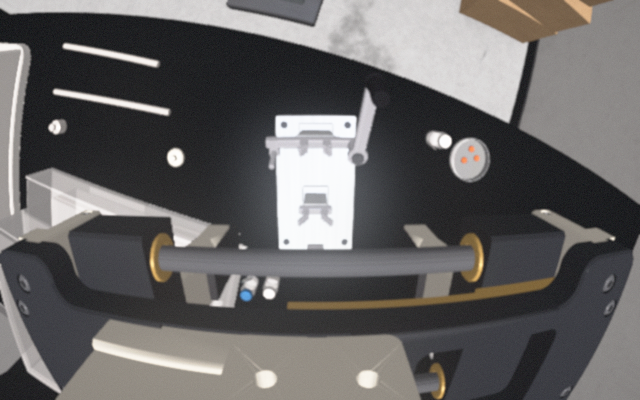

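The wrist view shows the upper saddle at ~(316,140), the lower saddle at ~(316,208), the pivot cap at (358,157) and the dark knob at (377,92). The foot stop is partly hidden at ~(316,246). I'll build a local point cloud and fit the cradle frame from it.

```bash
cat >> h.py <<'E'
def wcloud(c,u,v,tcp,rot):
    K=c["intrinsics"]; x=(np.asarray(u,float)-K[0,2])/K[0,0]; y=(np.asarray(v,float)-K[1,2])/K[1,1]
    th=np.hypot(x,y)+1e-9; d=np.stack([x/th*np.tan(th),y/th*np.tan(th),np.ones_like(th)],-1)
    p=d*c["range_z"][np.asarray(v).astype(int),np.asarray(u).astype(int)][...,None]
    H=c["hand_eye"]; p=p@H[:3,:3].T+H[:3,3]
    return p@Ro.from_euler("xyz",rot,degrees=True).as_matrix().T+tcp
E
python3 - <<'E'
from h import *
c=dict(np.load("w1.npz")); im=c["color"]
v,u=np.mgrid[70:262,255:400]; P=wcloud(c,u,v,c["tcp"],c["rot"]); g=im[70:262,255:400].min(2)
print("bench z",np.median(P[:30,:20,2]))
pl=(P[...,2]<.02)&(P[...,2]>.004)
k=cv2.findContours((pl|(g>150)).astype(np.uint8),cv2.RETR_EXTERNAL,cv2.CHAIN_APPROX_NONE)[0]
W=P[pl][:,:2].astype(np.float32); R=cv2.minAreaRect(W);print(np.median(P[pl][:,2]),R)
# rough frame
for h in (16.3,):
    a=np.radians(h); X=np.array([-np.cos(a),-np.sin(a)]); Y=np.array([np.sin(a),-np.cos(a)])
    # note y level right = z x X
    Y=np.array([-X[1],X[0]])
    o=np.array([.5973,.3162])
    q=P.reshape(-1,3); s=(q[:,:2]-o)@X; t=(q[:,:2]-o)@Y
    m=(q[:,2]>.03)&(q[:,2]<.3)
    H,_,_=np.histogram2d(s[m],t[m],bins=[np.arange(-.12,.2,.01),np.arange(-.1,.1,.01)])
    Zm=np.zeros_like(H)
    for i in range(Zm.shape[0]):
        for j in range(Zm.shape[1]):
            mm=m&(abs(s-(-.115+.01*i))<.005)&(abs(t-(-.095+.01*j))<.005)
            Zm[i,j]=1000*q[mm,2].max() if mm.any() else 0
    print("     ",[int(-95+10*j) for j in range(Zm.shape[1])])
    for i in range(Zm.shape[0]): print(int(-115+10*i),Zm[i].astype(int))
E
```

```text
bench z -0.0005302454662227118
0.009621093838655947 ((0.5968900322914124, 0.3145878314971924), (0.1973411589860916, 0.11140213906764984), 16.352415084838867)
      [-95, -85, -75, -65, -55, -45, -35, -25, -15, -5, 5, 15, 25, 35, 45, 55, 65, 75, 85]
-115 [0 0 0 0 0 0 0 0 0 0 0 0 0 0 0 0 0 0 0]
-105 [0 0 0 0 0 0 0 0 0 0 0 0 0 0 0 0 0 0 0]
-95 [0 0 0 0 0 0 0 0 0 0 0 0 0 0 0 0 0 0 0]
-85 [ 0  0  0  0  0  0  0  0 34 34 34 34  0  0  0  0  0  0  0]
-75 [0 0 0 0 0 0 0 0 0 0 0 0 0 0 0 0 0 0 0]
-65 [0 0 0 0 0 0 0 0 0 0 0 0 0 0 0 0 0 0 0]
-55 [0 0 0 0 0 0 0 0 0 0 0 0 0 0 0 0 0 0 0]
-45 [0 0 0 0 0 0 0 0 0 0 0 0 0 0 0 0 0 0 0]
-35 [0 0 0 0 0 0 0 0 0 0 0 0 0 0 0 0 0 0 0]
-25 [ 0  0  0  0  0  0  0  0 93 85 81 94 94  0  0  0  0  0  0]
-15 [ 0  0  0  0  0  0  0  0 90 86 84 91 91  0  0  0  0  0  0]
-5 [ 0  0  0  0  0  0  0  0 76 76 75 75  0  0  0  0  0  0  0]
5 [0 0 0 0 0 0 0 0 0 0 0 0 0 0 0 0 0 0 0]
15 [0 0 0 0 0 0 0 0 0 0 0 0 0 0 0 0 0 0 0]
25 [  0   0   0   0   0 280   0   0   0   0   0   0   0   0   0   0   0   0
   0]
35 [  0   0   0   0   0 285   0   0   0   0   0   0   0   0   0   0   0   0
   
[... 346 characters left out ...]
   0   0 160 160   0 104 105 105 106   0   0   0   0   0   0
   0]
95 [  0   0   0   0   0 167 166   0   0   0   0   0   0   0   0   0   0   0
   0]
105 [  0   0   0   0 209 208 208   0   0   0   0   0   0   0   0   0   0   0
   0]
115 [  0   0   0   0 211 212 208   0   0   0   0   0   0   0   0   0   0   0
   0]
125 [  0   0   0   0 204 208 199   0   0   0   0   0   0   0   0   0   0   0
   0]
135 [  0   0   0   0 186 190 185   0   0   0   0   0   0   0   0   0   0   0
   0]
145 [0 0 0 0 0 0 0 0 0 0 0 0 0 0 0 0 0 0 0]
155 [0 0 0 0 0 0 0 0 0 0 0 0 0 0 0 0 0 0 0]
165 [0 0 0 0 0 0 0 0 0 0 0 0 0 0 0 0 0 0 0]
175 [0 0 0 0 0 0 0 0 0 0 0 0 0 0 0 0 0 0 0]
185 [0 0 0 0 0 0 0 0 0 0 0 0 0 0 0 0 0 0 0]
```

```bash
python3 - <<'E'
from h import *
a=np.radians(16.3); o=np.array([.5970,.3155]); X=np.array([-np.cos(a),-np.sin(a)]); Y=np.array([-X[1],X[0]])
def cr(q):
    s=(q[:,:2]-o)@X; t=(q[:,:2]-o)@Y; z=q[:,2]-.105
    return np.stack([s*.8660+z*.5,t,-s*.5+z*.8660],1)*1000   # relative to s0=0
c=dict(np.load("w1.npz")); v,u=np.mgrid[70:262,255:400]; Pw=wcloud(c,u,v,c["tcp"],c["rot"]).reshape(-1,3)
t=dict(np.load("top.npz")); v,u=np.mgrid[145:245,218:295]; Pt=pt(t,u.ravel(),v.ravel()).reshape(-1,3)
for n,P in(("wrist",Pw),("top",Pt)):
    q=cr(P); hi=(P[:,2]>.03)&(P[:,2]<.25)
    print(n)
    for nm,m in(("low",hi&(abs(q[:,1])<30)&(q[:,0]>-50)&(q[:,0]<5)&(q[:,2]>-20)),("up",hi&(abs(q[:,1])<25)&(q[:,0]>40)&(q[:,0]<95)&(q[:,2]>-30)),("foot",hi&(q[:,0]<-80))):
        w=q[m]; 
        if len(w)<3: continue
        print(nm,len(w),"x pct",np.percentile(w[:,0],[0,5,25,50,75,95,100]).round(1),"y",np.percentile(w[:,1],[0,5,50,95,100]).round(1),"z",np.percentile(w[:,2],[0,5,50,95,100]).round(1))
        for b in range(-26,27,4):
            k=w[(w[:,1]>=b)&(w[:,1]<b+4)]
            if len(k): print("   y",b+2,len(k),"zmax",k[:,2].max().round(1),"x",k[:,0].min().round(1),k[:,0].max().round(1))
    m=hi&(P[:,2]>.18); w=q[m]; print("knob",len(w),w.min(0),w.max(0),np.median(w,0)); tp=w[w[:,2]>w[:,2].max()-5]; print(tp.mean(0))
E
```

```text
wrist
low 388 x pct [-34.2 -32.9 -29.8 -26.  -24.6 -23.8 -22.4] y [-20.5 -17.5   1.3  19.4  21.9] z [-19.9 -19.4 -11.3   1.    2.5]
   y -20 16 zmax 1.9 x -34.0 -24.2
   y -16 45 zmax 1.2 x -33.4 -24.2
   y -12 58 zmax -2.7 x -33.4 -23.2
   y -8 33 zmax -6.8 x -33.8 -22.8
   y -4 21 zmax -16.2 x -33.1 -24.2
   y 0 28 zmax -16.5 x -33.7 -23.7
   y 4 20 zmax -16.7 x -33.5 -24.7
   y 8 25 zmax -9.5 x -33.8 -23.8
   y 12 52 zmax -3.8 x -33.2 -22.4
   y 16 48 zmax 1.7 x -33.0 -22.7
   y 20 42 zmax 2.5 x -34.2 -23.6
up 796 x pct [65.  67.  70.5 74.7 75.5 76.1 77. ] y [-25.  -21.9  -0.2  21.5  24.7] z [-27.8 -25.6 -17.5  -4.3  -2. ]
   y -24 38 zmax -16.1 x 65.2 76.4
   y -20 49 zmax -16.2 x 65.5 76.5
   y -16 66 zmax -3.1 x 65.2 76.6
   y -12 86 zmax -2.0 x 66.1 76.6
   y -8 84 zmax -4.8 x 65.3 76.5
   y -4 56 zmax -15.9 x 65.1 76.1
   y 0 56 zmax -16.4 x 65.0 76.3
   y 4 51 zmax -16.0 x 66.7 76.1
   y 8 62 zmax -7.5 x 66.8 76.4
   y 12 83 zmax -3.9 x 66.0 77.0
   y 16 84 zmax -2.3 x 65.5 76.6
   y 20 48 zmax -16.1 x 67.1 76.3
   y 24 33 zmax -16.1 x 66.9 76.3
foot 60 x pct [-111.1 -110.7 
[... 1449 characters left out ...]
 x 67.2 75.4
   y 12 18 zmax -3.7 x 62.8 75.9
   y 16 11 zmax -3.5 x 66.4 75.0
   y 20 8 zmax -16.3 x 64.7 77.6
   y 24 6 zmax -14.9 x 60.5 74.9
foot 107 x pct [-121.4 -115.4 -112.6 -110.9  -85.6  -80.9  -80. ] y [-13.5 -11.4   3.9 130.3 137.9] z [-22.5 -19.8   0.2  14.1  22.8]
   y -12 10 zmax 3.4 x -119.0 -109.4
   y -8 12 zmax 5.7 x -117.1 -108.9
   y -4 14 zmax 5.5 x -115.3 -108.5
   y 0 12 zmax 3.0 x -116.6 -109.1
   y 4 12 zmax 5.2 x -121.4 -107.5
   y 8 13 zmax 6.4 x -115.3 -109.9
   y 12 3 zmax -1.8 x -112.5 -111.3
knob 84 [140.94936593 -56.22615595   2.36705021] [156.47930723 -40.37878793  36.37626213] [151.59033126 -47.12974172  21.93550022]
[147.53373103 -48.25256657  33.88429341]
```

```bash

python3 -m crank '[[[0,0,0],[1.4,-4.27,0],0],[[0,0,0],[1.4,-4.27,0],0],[[0,0,0],[1.4,-4.27,0],0],[[0,0,0],[1.4,-4.27,0],0],[[0,0,0],[1.4,-4.27,0],0],[[0,0,0],[1.4,-4.27,0],0],[[0,0,0],[1.4,-4.27,0],0],[[0,0,0],[1.4,-4.27,0],0]]'
python3 -m crank '[[[0,0,-8.5],[0,0,1],0],[[0,0,-8.5],[0,0,1],0],[[0,0,-8.5],[0,0,1],0],[[0,0,-8.5],[0,0,1],0],[[0,0,-8.5],[0,0,1],0],[[0,0,-8.5],[0,0,1],0],[[0,0,-8.5],[0,0,1],0],[[0,0,-8.5],[0,0,1],0]]'
python3 -m crank '[[[0,0,-7.3],[0,0,0],0],[[0,0,0],[0,0,0],0],[[0,0,0],[0,0,0],0]]'
python3 - <<'E'
from h import *
s=r.get_state(); c=r.capture("wrist"); print(s["tcp_pos"],s["eef_rot"],s["joints"],s["time_s"])
np.savez("w2.npz",tcp=s["tcp_pos"],rot=s["eef_rot"],**c)
v,u=np.mgrid[0:400,0:640]; P=wcloud(c,u,v,s["tcp_pos"],s["eef_rot"]); g=c["color"].min(2)
m=(g>110)&(abs(P[...,0]-.557)<.03)&(P[...,1]<.12)&(P[...,1]>-.24)&(P[...,2]<.03)&(P[...,2]>-.01)
q=P[m]; print(len(q),q.min(0),q.max(0),np.median(q,0)); f=np.polyfit(q[:,1],q[:,0],1); print("x at -.0524",np.polyval(f,-.0524),"heading",np.degrees(np.arctan2(-1,-f[0])))
c=r.capture("scene"); im=c["color"]
m=(im.min(2)>110).astype(np.uint8); 
cs=cv2.findContours(m,cv2.RETR_EXTERNAL,cv2.CHAIN_APPROX_NONE)[0]
for k in cs:
    W=pt(c,k[:,0,0],k[:,0,1],.005)
    if len(k)>40 and np.all(abs(W[:,0]-.52)<.07): print("scene",W[W[:,1].argmin()],W[W[:,1].argmax()])
E
```

```text
time_s: 3.3
tcp_pos: [0.555, -0.0547, 0.2645]
eef_rot: [-180.0, 0.1, -163.5]
contact_force: [0.8, 0.3, -0.1]
gripper_width: 0.0439
gripper_force: 0.0
time_s: 4.1
tcp_pos: [0.5555, -0.053, 0.1839]
eef_rot: [-179.9, 0.0, -95.2]
contact_force: [0.0, 0.2, 0.1]
gripper_width: 0.0436
gripper_force: 0.0
time_s: 4.4
tcp_pos: [0.5558, -0.0526, 0.1841]
eef_rot: [-179.9, 0.0, -88.5]
contact_force: [-0.5, -0.2, 0.6]
gripper_width: 0.0437
gripper_force: 0.0
[ 0.55584233 -0.05262887  0.18414474] [-1.79927498e+02  1.26018217e-02 -8.84977994e+01] [ 1.46861622e+01  1.08964419e+01 -1.68987308e+01  4.82626210e-03
 -6.21313619e+01 -1.31862229e+01] 4.4
1881 [ 0.52768845 -0.18708666 -0.00308518] [0.58699324 0.04121506 0.01162108] [ 0.55632693 -0.07641614  0.00790145]
x at -.0524 0.5554623425696319 heading -88.11719839051858
scene [ 0.47372907 -0.18529099  0.005     ] [0.48334056 0.03971707 0.005     ]
scene [0.47274315 0.43994767 0.005     ] [0.51091047 0.57171636 0.005     ]
```

```bash

python3 -m crank '[[[0,0,-0.4],[0,0,4],0],[[0,0,0],[0,0,4],0],[[0,0,0],[0,0,4],0],[[0,0,0],[0,0,2.5],0],[[0,0,0],[0,0,1.1],0],[[0,0,0],[0,0,0],0],[[0,0,0],[0,0,0],0]]' 25
python3 -m crank '[[[0,0,0],[0,0,0],1],[[0,0,0],[0,0,0],1],[[0,0,0],[0,0,0],1],[[0,0,0],[0,0,0],1],[[0,0,0],[0,0,0],1],[[0,0,0],[0,0,0],1]]' 25
```

```text
time_s: 5.2
tcp_pos: [0.557, -0.052, 0.0285]
eef_rot: [-179.9, -0.0, -87.9]
contact_force: [0.3, 0.6, 0.4]
gripper_width: 0.0436
gripper_force: 0.0
time_s: 5.8
tcp_pos: [0.5561, -0.0521, 0.0274]
eef_rot: [-180.0, 0.0, -87.9]
contact_force: [0.3, 0.6, -0.5]
gripper_width: 0.0032
gripper_force: 0.0
```

```bash
python3 - <<'E'
from h import *
print(r.get_state()["gripper_width"])
c=r.capture("top"); t=r.capture("scene"); w=r.capture("wrist")
o=np.zeros((600,800,3),np.uint8)
o[:300,:400]=cv2.resize(c["color"][165:255,330:450],(400,300))
o[:300,400:]=cv2.resize(t["color"][220:340,270:430],(400,300))
o[300:,:480]=cv2.resize(w["color"],(480,300))
cv2.imwrite("pics/miss.png",o[...,::-1])
E
```

```text
0.0031655207901993116
```

View pics/miss.png

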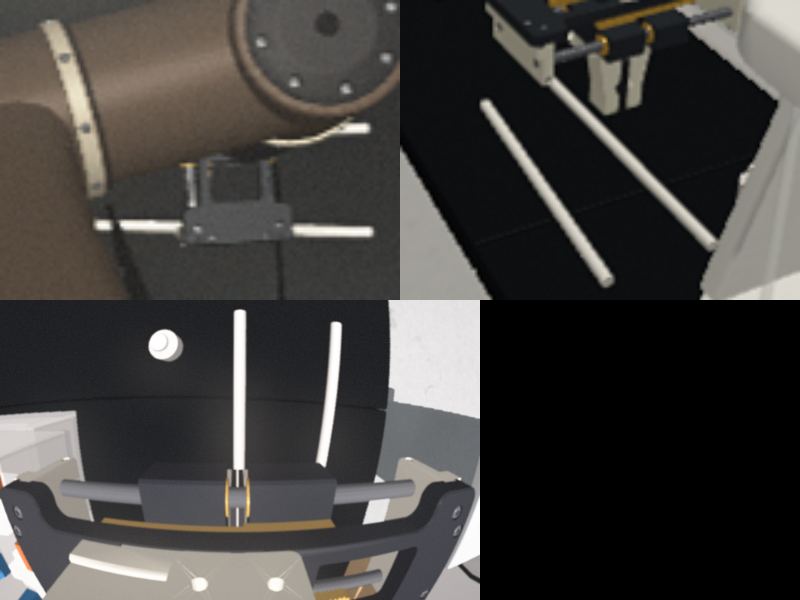

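```bash
python3 - <<'E'
from h import *
c=r.capture("scene"); T=np.linalg.inv(c["world_from_camera"]); K=c["intrinsics"]
for p in([.556,-.052,.0024],[.556,-.052,.03],[.556,-.052,.005],[.556,.079,.005],[.556,-.184,.005]):
    q=K@(T[:3,:3]@p+T[:3,3]); print(p,q[:2]/q[2])
for u,v in((348,264),(360,262),(345,250)): print(pt(c,np.array(u),np.array(v)))
E
```

```text
[0.556, -0.052, 0.0024] [354.48231933 276.57886867]
[0.556, -0.052, 0.03] [355.35596792 265.18825986]
[0.556, -0.052, 0.005] [354.56349353 275.5205214 ]
[0.556, 0.079, 0.005] [325.1561425  243.63309138]
[0.556, -0.184, 0.005] [393.66105732 317.91539156]
[ 0.56673036 -0.00731569  0.00121199]
[ 0.5589916  -0.06287781  0.04362213]
[ 0.59014875  0.04669106 -0.00192987]
```

```bash
python3 - <<'E'
from h import *
c=r.capture("scene"); 
v,u=np.mgrid[225:290,330:385]; P=pt(c,u.ravel(),v.ravel()).reshape(v.shape+(3,))
m=(abs(P[...,0]-.556)<.05)&(abs(P[...,1]+.055)<.025)&(P[...,2]>.012)
q=P[m]; print(len(q)); 
for a in range(10,80,5):
    k=q[(q[:,2]*1000>=a)&(q[:,2]*1000<a+5)]
    if len(k): print(a,len(k),k.min(0).round(4),k.max(0).round(4), c["color"][225:290,330:385][m][(q[:,2]*1000>=a)&(q[:,2]*1000<a+5)].mean(0).astype(int))
cv2.imwrite("pics/tip.png",cv2.resize(c["color"][205:295,300:420,::-1],(800,600),interpolation=cv2.INTER_CUBIC))
E
```

```text
712
35 6 [ 0.5514 -0.0619  0.0376] [ 0.5695 -0.0603  0.0396] [49 47 44]
40 32 [ 0.5377 -0.0643  0.0405] [ 0.5713 -0.0434  0.0447] [101  98  87]
45 47 [ 0.5377 -0.064   0.045 ] [ 0.5708 -0.0435  0.0499] [121 117 104]
50 43 [ 0.5375 -0.0646  0.05  ] [ 0.5707 -0.0433  0.0548] [120 117 104]
55 41 [ 0.5378 -0.0643  0.0551] [ 0.5702 -0.0424  0.06  ] [112 109  97]
60 41 [ 0.536  -0.0638  0.06  ] [ 0.5717 -0.0443  0.0649] [109 106  94]
65 47 [ 0.5359 -0.0648  0.065 ] [ 0.5714 -0.0453  0.0699] [119 116 103]
70 46 [ 0.5343 -0.0642  0.07  ] [ 0.5738 -0.0418  0.0749] [121 118 104]
75 46 [ 0.5337 -0.0647  0.075 ] [ 0.5732 -0.0434  0.0799] [120 117 104]
```

View pics/tip.png

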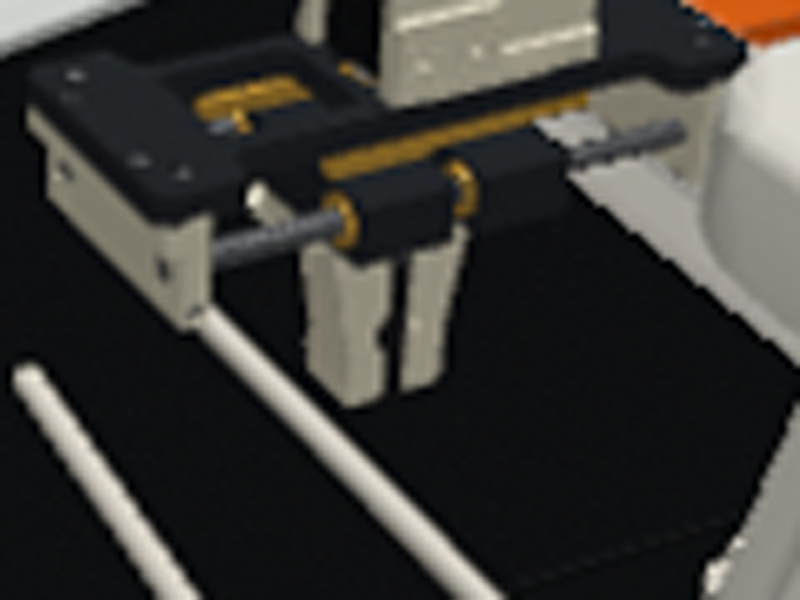

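The fingertips stand at z≈38 mm with the TCP at 27 mm, so on this gripper the tips are really ~11 mm behind the reported TCP, not 25 mm ahead. I'll open, go lower and re-check.

```bash
cat > tip.py <<'E'
from h import *
s=r.get_state(); t=s["tcp_pos"]; c=r.capture("scene")
v,u=np.mgrid[200:320,300:420]; P=pt(c,u,v); g=c["color"][200:320,300:420].max(2)
m=(abs(P[...,0]-t[0])<.05)&(abs(P[...,1]-t[1])<.02)&(P[...,2]>.013)&(P[...,2]<t[2]+.045)&(g>80)
print("tcp",t,"tip z",np.sort(P[m][:,2])[:8].round(4),"x range",P[m].min(0)[0],P[m].max(0)[0],"F",s["contact_force"],s["gripper_width"])
E
python3 -m crank '[[[0,0,0],[0,0,0],0],[[0,0,0],[0,0,0],0],[[0,0,0],[0,0,0],0],[[0,0,0],[0,0,0],0],[[0,0,0],[0,0,0],0],[[0,0,0],[0,0,0],0]]' 25
python3 -m crank '[[[0,0,0],[0.05,0,1.5],0],[[0,0,0],[0,0,0.5],0],[[0,0,0],[0,0,0],0],[[0,0,0],[0,0,0],0]]'
python3 tip.py
```

```text
time_s: 6.65
tcp_pos: [0.5561, -0.0521, 0.0274]
eef_rot: [-180.0, 0.0, -87.9]
contact_force: [0.2, -0.1, 0.5]
gripper_width: 0.0412
gripper_force: 0.0
time_s: 7.05
tcp_pos: [0.5561, -0.0526, 0.0075]
eef_rot: [180.0, -0.0, -87.9]
contact_force: [-0.1, -0.5, -0.1]
gripper_width: 0.0439
gripper_force: 0.0
tcp [ 0.5561131  -0.05260193  0.00747242] tip z [0.0191 0.02   0.0209 0.0214 0.0219 0.0221 0.0222 0.0223] x range 0.5138929064434069 0.5939496708498561 F [-0.07858519 -0.47878532 -0.06111102] 0.043857841658027225
```

```bash

python3 -m crank '[[[0,0,0],[0,0,0.8],0],[[0,0,0],[0,0,0.4],0],[[0,0,0],[0,0,0.2],0],[[0,0,0],[0,0,0],0],[[0,0,0],[0,0,0],0]]'
python3 -m crank '[[[0,0,0],[0,0,0],1],[[0,0,0],[0,0,0],1],[[0,0,0],[0,0,0],1],[[0,0,0],[0,0,0],1],[[0,0,0],[0,0,0],1],[[0,0,0],[0,0,0],1]]' 25
```

```text
time_s: 7.6
tcp_pos: [0.5561, -0.0526, -0.0067]
eef_rot: [180.0, -0.0, -87.9]
contact_force: [-0.5, 0.2, -0.2]
gripper_width: 0.0439
gripper_force: 0.0
time_s: 8.2
tcp_pos: [0.5559, -0.0526, -0.0066]
eef_rot: [180.0, -0.0, -87.9]
contact_force: [-1.5, 0.3, 0.9]
gripper_width: 0.0092
gripper_force: 25.0
```

```bash

python3 -m crank '[[[0,0,0],[0,0,0],0.5],[[0,0,0],[0,0,0],0.5],[[0,0,0],[0,0,0.2],0.5],[[0,0,0],[0,0,0],0.5],[[0,0,0],[0,0,0.1],0.5],[[0,0,0],[0,0,0],0.5]]'
python3 -m crank '[[[0,0,0],[0,0,0.05],0.5],[[0,0,0],[0,0,0],0.5],[[0,0,0],[0,0,0],0.5]]'
```

```text
time_s: 8.8
tcp_pos: [0.556, -0.0526, -0.0098]
eef_rot: [180.0, -0.0, -87.9]
contact_force: [-0.4, 0.5, 0.4]
gripper_width: 0.0219
gripper_force: 0.0
time_s: 9.1
tcp_pos: [0.556, -0.0526, -0.0102]
eef_rot: [180.0, -0.0, -87.9]
contact_force: [-1.1, -0.7, 0.5]
gripper_width: 0.0216
gripper_force: 0.0
```

```bash

python3 -m crank '[[[0,0,0],[0,0,0],1],[[0,0,0],[0,0,0],1],[[0,0,0],[0,0,0],1],[[0,0,0],[0,0,0],1],[[0,0,0],[0,0,0],1]]' 40
python3 -m crank '[[[0,0,0],[0,0,-1],1],[[0,0,0],[0,0,-2],1],[[0,0,0],[0,0,-4],1],[[0,0,0],[0,0,-4],1],[[0,0,0],[0,0,-4],1],[[0,0,0],[0,0,-4],1],[[0,0,0],[0,0,-3],1],[[0,0,0],[0,0,0],1]]'
```

```text
time_s: 9.6
tcp_pos: [0.5561, -0.0526, -0.0101]
eef_rot: [-180.0, 0.0, -87.9]
contact_force: [-0.5, 1.0, 1.7]
gripper_width: 0.0088
gripper_force: 40.0
time_s: 10.4
tcp_pos: [0.5584, -0.0525, 0.2156]
eef_rot: [-179.5, 0.0, -87.8]
contact_force: [0.3, 0.3, -1.4]
gripper_width: 0.0088
gripper_force: 40.0
```

```bash
cat > plan.py <<'E'
from h import *
a=np.radians(16.3); X=np.array([-np.cos(a),-np.sin(a),0]); Y=np.array([-X[1],X[0],0])
cx=X*np.cos(np.pi/6)+[0,0,.5]; cz=np.cross(cx,Y); C=np.stack([cx,Y,cz],1)
O=np.array([.5735,.3082,.105])
RT=np.stack([cx,-Y,-cz],1)
def to(cp,RTt=RT,tool=(0,0,-.0152)):
    """report shift (tool axes, cm) and turn taking tool point onto cradle point cp (mm)"""
    s=r.get_state(); R=Ro.from_euler("xyz",s["eef_rot"],degrees=True).as_matrix()
    T=O+C@(np.array(cp)/1000)-RTt@np.array(tool)
    print("tcp in cradle mm",((s["tcp_pos"]-O)@C*1000).round(1),"target TCP",T.round(4),"shift cm cur axes",(R.T@(T-s["tcp_pos"])*100).round(2),"turn",np.degrees(Ro.from_matrix(R.T@RTt).as_rotvec()).round(2),"in target axes",(RTt.T@(T-s["tcp_pos"])*100).round(2))
    print("j",s["joints"].round(1),"F",s["contact_force"].round(1),s["gripper_width"],s["time_s"])
E
python3 - <<'E'
from plan import *
t=dict(np.load("top.npz")); v,u=np.mgrid[0:250,0:460]; P=pt(t,u,v); m=(P[...,0]<.8)&(P[...,0]>.35)&(P[...,1]>-.2)&(P[...,1]<.6)&(P[...,2]<.6)
print("tallest",np.percentile(P[m][:,2],[95,99,99.9]))
to((4,0,100))
s=r.get_state(); c=r.capture("wrist"); 
v,u=np.mgrid[0:400,0:640]; R=Ro.from_euler("xyz",s["eef_rot"],degrees=True).as_matrix()
q=(wcloud(c,u,v,s["tcp_pos"],s["eef_rot"])-s["tcp_pos"])@R
m=(c["color"].min(2)>90)&(abs(q[...,1])<.012)&(q[...,0]>.03)&(q[...,0]<.16)&(q[...,2]<.03)&(q[...,2]>-.05)
w=q[m];print("wrist rod: end x",np.percentile(w[:,0],[95,99,100]),"y fit",np.polyfit(w[:,0],w[:,1],1),"z fit",np.polyfit(w[:,0],w[:,2],1))
c=r.capture("scene"); v,u=np.mgrid[0:400,0:640]; q=(pt(c,u,v)-s["tcp_pos"])@R
m=(c["color"].min(2)>90)&(abs(q[...,1])<.012)&(abs(q[...,0])<.16)&(abs(q[...,2]+.015)<.015)
w=q[m];print("scene",len(w),np.percentile(w[:,0],[0,1,99,100]) if len(w) else "",np.polyfit(w[:,0],w[:,2],1) if len(w)>3 else "")
E
```

```text
tallest [0.20882146 0.21143901 0.21367973]
tcp in cradle mm [155.5 341.9  37.9] target TCP [0.6109 0.3191 0.1804] shift cm cur axes [-36.94  -6.61   3.59] turn [-20.23  25.8   73.92] in target axes [-15.15  34.19  -4.69]
j [ 14.7   9.5 -14.4   0.1 -65.6 -12.6] F [ 0.3  0.3 -1.4] 0.008798924434075478 10.4
wrist rod: end x [0.12139982 0.12565876 0.12802037] y fit [ 0.0026741  -0.00078637] z fit [ 0.00019261 -0.01808263]
scene 497 [-0.12634064 -0.12251027  0.1317062   0.13278254] [ 0.00437596 -0.01396341]
```

```bash

python3 -m crank '[[[0,0,0],[-3,-0.6,-3.5],1],[[0,0,0],[-4.6,-0.85,-1.5],1],[[0,0,0],[-4.7,-0.85,-1.3],1],[[0,0,0],[-4.7,-0.85,-1.3],1],[[0,0,0],[-4.7,-0.85,-1.3],1],[[0,0,0],[-4.7,-0.85,-1.3],1],[[0,0,0],[-4.7,-0.85,0],1],[[0,0,0],[-4.7,-0.85,0],1]]'
python3 -m crank '[[[0,0,8.4],[0,0,0],1],[[0,0,8.4],[0,0,0],1],[[0,0,8.4],[0,0,0],1],[[0,0,8.4],[0,0,0],1],[[0,0,8.4],[0,0,0],1],[[0,0,8.4],[0,0,0],1],[[0,0,8.4],[0,0,0],1],[[0,0,8.4],[0,0,0],1]]'
python3 -m crank '[[[0,0,8.4],[0,0,0],1],[[0,6,0],[0,0,0],1],[[0,6,0],[0,0,0],1],[[0,6,0],[0,0,0],1],[[0,6,0],[0,0,0],1],[[0,6,0],[0,0,0],1],[[0,0,0],[0,0,0],1],[[0,0,0],[0,0,0],1]]'
python3 -c "from plan import *;to((4,0,60))"
```

```text
time_s: 11.3
tcp_pos: [0.6077, 0.3094, 0.3105]
eef_rot: [179.9, -0.1, -87.9]
contact_force: [-0.0, 0.1, -1.4]
gripper_width: 0.009
gripper_force: 40.0
time_s: 12.1
tcp_pos: [0.6076, 0.3073, 0.3095]
eef_rot: [-180.0, -0.2, -155.4]
contact_force: [-0.2, -0.6, -1.5]
gripper_width: 0.0086
gripper_force: 40.0
time_s: 12.9
tcp_pos: [0.6088, 0.3077, 0.3076]
eef_rot: [-179.9, -30.3, -163.6]
contact_force: [0.1, -0.1, -0.8]
gripper_width: 0.0092
gripper_force: 40.0
tcp in cradle mm [ 72.1  10.3 192.4] target TCP [0.5917 0.3135 0.1458] shift cm cur axes [-6.88  1.07 14.72] turn [-0.17 -0.27  0.11] in target axes [-6.81  1.03 14.76]
j [  36.9   40.5   43.8  -11.8 -121.4 -114.1] F [ 0.1 -0.1 -0.8] 0.009153424045519344 12.9
```

```bash

python3 -m crank '[[[0,0,0],[-2.3,0.35,0],1],[[0,0,0],[-2.3,0.35,2],1],[[0,0,0],[-2.2,0.35,4],1],[[0,0,0],[0,0,4.5],1],[[0,0,0],[0,0,4.3],1],[[0,0,0],[0,0,2],1],[[0,0,0],[0,0,0],1],[[0,0,0],[0,0,0],1]]'
python3 - <<'E'
from plan import *
to((4,0,40))
c=r.capture("top"); s=r.capture("scene"); w=r.capture("wrist")
o=np.zeros((600,800,3),np.uint8)
o[:300,:400]=cv2.resize(c["color"][150:255,205:345],(400,300))
o[:300,400:]=cv2.resize(s["color"][120:225,220:360],(400,300))
o[300:,:480]=cv2.resize(w["color"],(480,300))
cv2.imwrite("pics/over.png",o[...,::-1])
st=r.get_state()
for n,cc in(("top",c),("scene",s)):
    v,u=np.mgrid[100:270,180:380]; q=(pt(cc,u,v)-O)@C*1000; g=cc["color"][100:270,180:380]
    m=(g.min(2)>90)&(abs(q[...,1])<15)&(q[...,2]>28)&(q[...,2]<60)&(abs(q[...,0])<150)
    x=q[m]; print(n,len(x),np.percentile(x[:,0],[0,2,98,100]).round(1),np.median(x,0).round(1)) if len(x)>5 else print(n,0)
    if len(x)>20: print(np.polyfit(x[:,0],x[:,1],1),np.polyfit(x[:,0],x[:,2],1))
E
```

```text
time_s: 13.7
tcp_pos: [0.5818, 0.3108, 0.1348]
eef_rot: [180.0, -29.8, -163.4]
contact_force: [0.1, -0.3, -0.6]
gripper_width: 0.009
gripper_force: 40.0
tcp in cradle mm [ 7.4 -0.2 30.2] target TCP [0.5821 0.3107 0.1285] shift cm cur axes [-0.34 -0.02  0.54] turn [-0.12  0.22  0.24] in target axes [-0.34 -0.02  0.54]
j [  38.3   41.5   23.6  -10.8  -99.9 -111. ] F [ 0.1 -0.3 -0.6] 0.00904202587863647 13.7
top 241 [-49.2 -19.8 136.2 137.4] [57.5 -1.6 48.8]
[ 0.00251282 -1.63518353] [-1.79874724e-02  5.02453852e+01]
scene 224 [-117.  -113.   139.7  140.7] [31.3  2.5 44.2]
[1.96287657e-03 2.36000763e+00] [-6.18604259e-03  4.47946280e+01]
```

View pics/over.png

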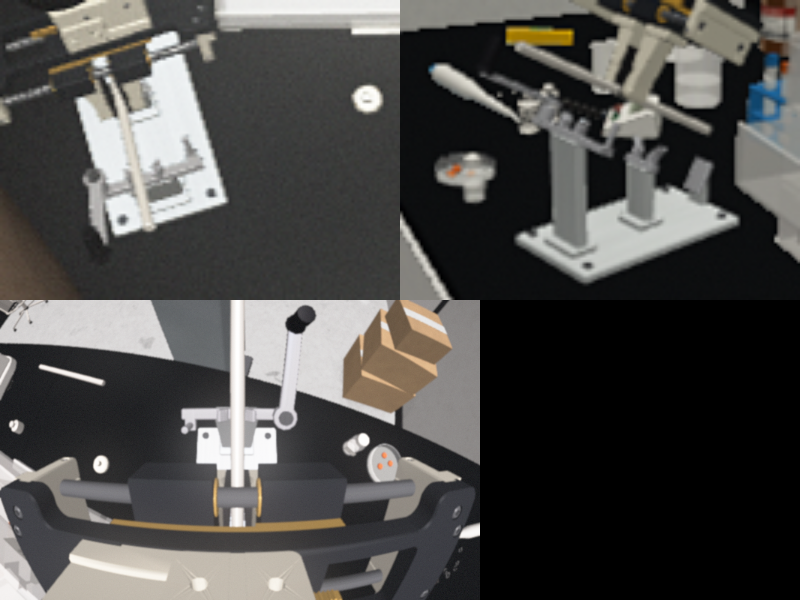

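The spindle hangs above and parallel to the notch line, ~45 mm high, with its upper end at cradle x≈138 mm. The stand and knob are clear, so I'm lowering.

```bash

python3 -m crank '[[[-0.1,0.2,0.2],[-0.35,0,1],1],[[0,0,0],[0,0,1],1],[[0,0,0],[0,0,0.8],1],[[0,0,0],[0,0,0],1],[[0,0,0],[0,0,0],1]]'
python3 -m crank '[[[0,0,0],[0,0,0.5],1],[[0,0,0],[0,0,0.4],1],[[0,0,0],[0,0,0],1],[[0,0,0],[0,0,0],1]]'
python3 - <<'E'
from plan import *
to((4,0,0))
for n in("top","scene"):
    cc=r.capture(n); v,u=np.mgrid[100:270,180:380]; q=(pt(cc,u,v)-O)@C*1000; g=cc["color"][100:270,180:380]
    m=(g.min(2)>90)&(abs(q[...,1])<12)&(q[...,2]>-5)&(q[...,2]<20)&(q[...,0]>60)&(q[...,0]<150)
    x=q[m]; print(n,len(x),np.percentile(x[:,0],[2,98,100]).round(1),np.median(x,0).round(1)) if len(x)>5 else print(n,0)
E
```

```text
time_s: 14.35
tcp_pos: [0.5705, 0.3073, 0.1061]
eef_rot: [-180.0, -30.2, -163.7]
contact_force: [0.2, 0.6, -1.7]
gripper_width: 0.0091
gripper_force: 40.0
time_s: 14.75
tcp_pos: [0.5663, 0.3061, 0.0986]
eef_rot: [-180.0, -30.2, -163.7]
contact_force: [-0.5, -0.3, -2.4]
gripper_width: 0.0091
gripper_force: 40.0
tcp in cradle mm [ 3.3 -0.  -9.3] target TCP [0.5629 0.3051 0.0938] shift cm cur axes [ 0.06 -0.    0.59] turn [-0.01 -0.21 -0.01] in target axes [ 0.07 -0.    0.59]
j [  38.6   41.8   19.2  -11.   -95.6 -110.6] F [-0.5 -0.3 -2.4] 0.009092689737681 14.75
top 102 [ 62.8 132.9 137. ] [99.2 -1.8  9.9]
scene 94 [ 61.8 136.5 136.8] [99.9  2.6  4. ]
```

```bash

python3 -m crank '[[[0,0,0],[0,0,0.25],1],[[0,0,0],[0,0,0.15],1],[[0,0,0],[0,0,0],1],[[0,0,0],[0,0,0],1]]'
python3 -m crank '[[[0,0,0],[0,0,0.1],1],[[0,0,0],[0,0,0.05],1],[[0,0,0],[0,0,0],1],[[0,0,0],[0,0,0],1]]'
```

```text
time_s: 15.25
tcp_pos: [0.5643, 0.3055, 0.0951]
eef_rot: [-180.0, -30.2, -163.7]
contact_force: [0.7, -0.4, -1.6]
gripper_width: 0.0089
gripper_force: 40.0
time_s: 15.65
tcp_pos: [0.5637, 0.3054, 0.0939]
eef_rot: [-180.0, -30.2, -163.7]
contact_force: [-0.1, 0.2, -1.2]
gripper_width: 0.0092
gripper_force: 40.0
```

```bash

python3 -m crank '[[[0,0,0],[0,0,0.1],1],[[0,0,0],[0,0,0],1],[[0,0,0],[0,0,0],1]]'
python3 - <<'E'
from plan import *
to((4,0,0))
for n in("top","scene"):
    cc=r.capture(n); v,u=np.mgrid[100:270,180:380]; q=(pt(cc,u,v)-O)@C*1000; g=cc["color"][100:270,180:380]
    m=(g.min(2)>90)&(abs(q[...,1])<12)&(q[...,2]>-15)&(q[...,2]<20)&(q[...,0]>60)&(q[...,0]<150)
    x=q[m]; print(n,len(x),np.percentile(x[:,0],[2,98,100]).round(1),np.median(x,0).round(1)) if len(x)>5 else print(n,0)
E
```

```text
time_s: 15.95
tcp_pos: [0.5635, 0.3053, 0.0934]
eef_rot: [-180.0, -30.1, -163.7]
contact_force: [0.4, -0.5, 1.7]
gripper_width: 0.0091
gripper_force: 40.0
tcp in cradle mm [  3.2  -0.1 -15.2] target TCP [0.5629 0.3051 0.0938] shift cm cur axes [ 0.08 -0.01 -0.  ] turn [-0.01 -0.15 -0.  ] in target axes [ 0.08 -0.01 -0.  ]
j [  38.7   41.7   18.4  -11.1  -94.8 -110.5] F [ 0.4 -0.5  1.7] 0.009084333311536645 15.95
top 103 [ 61.  133.1 135.5] [99.6 -1.5  3.3]
scene 96 [ 61.1 136.7 137.1] [98.6  2.5 -2.5]
```

```bash

python3 -m crank '[[[0,0,0],[0,0,0],0.5],[[0,0,0],[0,0,0],0.5],[[0,0,0],[0,0,0],0.3],[[0,0,0],[0,0,0],0.3],[[0,0,0],[0,0,0],0.3],[[0,0,0],[0,0,0],0.3]]'
python3 -m crank '[[[0,0,0],[0,0,-2],0.3],[[0,0,0],[0,0,-4],0.3],[[0,0,0],[0,0,-4.5],0.3],[[0,0,0],[0,0,-3.5],0.3],[[0,0,0],[0,0,0],0.3],[[0,0,0],[0,0,0],0.3]]'
python3 - <<'E'
from plan import *
to((4,0,0))
ims=[]
for n in("top","scene"):
    cc=r.capture(n); v,u=np.mgrid[100:270,180:380]; q=(pt(cc,u,v)-O)@C*1000; g=cc["color"][100:270,180:380]
    m=(g.min(2)>90)&(abs(q[...,1])<12)&(q[...,2]>-12)&(q[...,2]<9)&(abs(q[...,0])<150)&(abs(abs(q[...,0])-50)>12)
    x=q[m]; print(n,len(x),np.percentile(x[:,0],[0,2,98,100]).round(1),np.median(x,0).round(1),np.polyfit(x[:,0],x[:,1],1),np.polyfit(x[:,0],x[:,2],1)) if len(x)>5 else print(n,0)
    ims.append(cv2.resize(cc["color"][(150 if n=="top" else 120):][:105,(205 if n=="top" else 220):][:,:140],(400,300)))
w=r.capture("wrist"); s=r.get_state(); np.savez("w3.npz",tcp=s["tcp_pos"],rot=s["eef_rot"],**w)
o=np.zeros((600,800,3),np.uint8); o[:300]=np.hstack(ims); o[300:,:480]=cv2.resize(w["color"],(480,300))
cv2.imwrite("pics/seat.png",o[...,::-1])
v,u=np.mgrid[0:400,0:640]; q=(wcloud(w,u,v,s["tcp_pos"],s["eef_rot"])-O)@C*1000
k=(q[...,2]>20)&(q[...,2]<60)&(np.hypot(q[...,0]-127,q[...,1]+47)<25); x=q[k]; 
if len(x): tp=x[x[:,2]>x[:,2].max()-4]; print("knob",len(x),x.min(0),x.max(0),"top",tp.mean(0))
k=(q[...,2]>7)&(q[...,2]<30)&(np.hypot(q[...,0]-50,q[...,1]+40)<9); x=q[k]; print("pivot",len(x),x.min(0),x.max(0)) if len(x) else 0
E
```

```text
time_s: 16.65
tcp_pos: [0.5631, 0.3052, 0.0929]
eef_rot: [-180.0, -30.2, -163.7]
contact_force: [0.5, -0.3, 0.1]
gripper_width: 0.0308
gripper_force: 0.0
time_s: 17.25
tcp_pos: [0.6311, 0.3252, 0.2142]
eef_rot: [180.0, -30.1, -163.7]
contact_force: [0.0, -0.3, -1.0]
gripper_width: 0.0306
gripper_force: 0.0
tcp in cradle mm [  2.6  -0.2 124.6] target TCP [0.5629 0.3051 0.0938] shift cm cur axes [ 0.11 -0.03 13.98] turn [ 0.04 -0.14 -0.01] in target axes [ 0.14 -0.02 13.98]
j [  36.9   44.8   40.1  -11.1 -113.4 -112.5] F [ 0.  -0.3 -1. ] 0.03060998570822786 17.25
top 252 [-137.4 -132.5  127.8  129.2] [ 6.7 -1.7  3.5] [ 0.00587703 -2.02624148] [0.00674152 3.19434823]
scene 215 [-136.8 -131.6  130.3  132.8] [ 0.9  2.9 -2. ] [-0.00526038  2.81851686] [-0.00208961 -2.02711616]
knob 334 [119.83845882 -54.02343943  20.1658699 ] [133.66478301 -40.10598228  48.73936574] top [126.70896689 -46.94435871  46.13472008]
pivot 308 [ 41.32655204 -48.94163065  12.97076379] [ 58.66231972 -31.62069206  20.86025475]
```

View pics/seat.png

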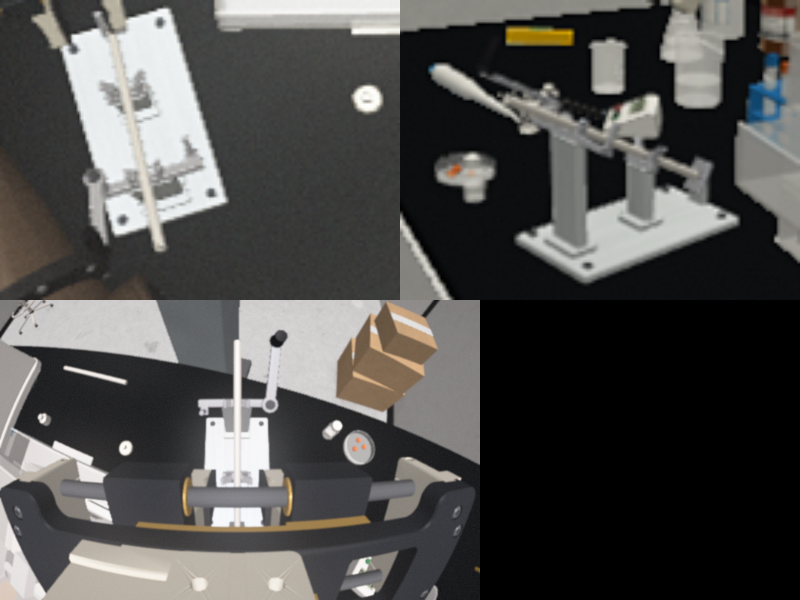

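The spindle is seated in both saddles and slid down onto the foot stop. The keeper is still open at ~95°, with its knob at cradle (127, −47). Moving above the knob next.

```bash

python3 -m crank '[[[0,0,2.5],[4,1.5,0],0.3],[[0,0,2.5],[4.2,1.5,0],0.3],[[0,0,0],[4.0,1.3,0],0.3],[[0,0,0],[0,0,2.5],0.3],[[0,0,0],[0,0,2.5],0.3],[[0,0,0],[0,0,0],0.3],[[0,0,0],[0,0,0],0.3]]' 10
python3 - <<'E'
from plan import *
RK=RT@Ro.from_rotvec([0,0,5],degrees=True).as_matrix()
to((126.7,-47,15.5),RK,(0,0,0))
w=r.capture("wrist"); s=r.get_state(); v,u=np.mgrid[0:400,0:640]; R=Ro.from_euler("xyz",s["eef_rot"],degrees=True).as_matrix()
p=wcloud(w,u,v,s["tcp_pos"],s["eef_rot"]); q=(p-O)@C*1000
k=(q[...,2]>22)&(q[...,2]<60)&(np.hypot(q[...,0]-127,q[...,1]+47)<22); x=q[k]
if len(x): print("knob",len(x),x.min(0),x.max(0),np.median(x,0))
E
```

```text
time_s: 18.1
tcp_pos: [0.4933, 0.3349, 0.2312]
eef_rot: [-177.0, -30.1, -169.5]
contact_force: [0.7, -0.2, 1.3]
gripper_width: 0.0308
gripper_force: 0.0
tcp in cradle mm [123.3 -48.1  74.6] target TCP [0.4624 0.3247 0.1818] shift cm cur axes [ 0.3  -0.13  5.91] turn [-0.1  -0.26 -0.02] in target axes [ 0.33 -0.14  5.91]
j [  43.5   32.    20.   -13.7 -105.  -122.6] F [ 0.7 -0.2  1.3] 0.030756617712882 18.1
knob 469 [119.78285482 -54.23492547  22.1909911 ] [133.66624728 -40.43368323  48.63643297] [129.20662408 -47.75665352  46.55023611]
```

```bash

python3 -m crank '[[[0,0,0],[0.3,-0.05,1.5],0.3],[[0,0,0],[0,0,2],0.3],[[0,0,0],[0,0,1.5],0.3],[[0,0,0],[0,0,0.9],0.3],[[0,0,0],[0,0,0],0.3],[[0,0,0],[0,0,0],0.3]]' 8
python3 -m crank '[[[0,0,0],[0,0,0],1],[[0,0,0],[0,0,0],1],[[0,0,0],[0,0,0],1],[[0,0,0],[0,0,0],1]]' 8
```

```text
time_s: 18.75
tcp_pos: [0.4634, 0.3261, 0.1823]
eef_rot: [-177.1, -30.0, -169.5]
contact_force: [-0.7, 0.1, 0.4]
gripper_width: 0.0307
gripper_force: 0.0
time_s: 19.15
tcp_pos: [0.4629, 0.3259, 0.1821]
eef_rot: [-177.1, -30.0, -169.5]
contact_force: [0.7, -0.1, 1.7]
gripper_width: 0.0128
gripper_force: 8.0
```

Knob gripped (12.8 mm). Swinging it along the arc.

```bash

python3 -m crank '[[[0,0,-3],[0,-0.41,0],1],[[0,0,-6],[-0.04,-0.81,0],1],[[0,0,-6],[-0.04,-0.81,0],1],[[0,0,-6],[-0.04,-0.81,0],1],[[0,0,-6],[-0.04,-0.81,0],1],[[0,0,0],[0,0,0],1]]'
python3 - <<'E'
from plan import *
to((50,38,15.5),RT@Ro.from_rotvec([0,0,-90],degrees=True).as_matrix(),(0,0,0))
E
```

```text
time_s: 19.75
tcp_pos: [0.4772, 0.2918, 0.1796]
eef_rot: [167.7, -27.8, -138.6]
contact_force: [-0.3, -1.4, 3.4]
gripper_width: 0.013
gripper_force: 8.0
tcp in cradle mm [121.3 -11.3  16.1] target TCP [0.55   0.2617 0.1434] shift cm cur axes [-4.76 -7.25  0.03] turn [  0.18  -0.15 -67.96] in target axes [ 4.93 -7.13  0.06]
j [ 42.   30.6  10.3 -12.7 -97.2 -92.1] F [-0.3 -1.4  3.4] 0.012982358813078014 19.75
```

```bash

python3 -m crank '[[[0,0,-6],[-0.04,-0.81,0],1],[[0,0,-6],[-0.04,-0.81,0],1],[[0,0,-6],[-0.04,-0.81,0],1],[[0,0,-6],[-0.04,-0.81,0],1],[[0,0,-6],[-0.04,-0.81,0],1],[[0,0,-6],[-0.04,-0.81,0],1],[[0,0,-6],[-0.04,-0.81,0],1],[[0,0,0],[0,0,0],1]]'
python3 -m crank '[[[0,0,-6],[-0.04,-0.81,0],1],[[0,0,-6],[-0.04,-0.81,0],1],[[0,0,0],[0,0,0],1],[[0,0,0],[0,0,0],1]]'
python3 - <<'E'
from plan import *
to((50,38,15.5),RT@Ro.from_rotvec([0,0,-90],degrees=True).as_matrix(),(0,0,0))
E
```

```text
time_s: 20.55
tcp_pos: [0.5205, 0.2619, 0.1604]
eef_rot: [152.4, -12.9, -96.6]
contact_force: [1.5, -4.7, 3.4]
gripper_width: 0.013
gripper_force: 8.0
time_s: 20.95
tcp_pos: [0.5343, 0.2604, 0.1529]
eef_rot: [150.6, -7.2, -86.1]
contact_force: [3.1, -3.6, 3.7]
gripper_width: 0.0131
gripper_force: 8.0
tcp in cradle mm [68.1 34.9 16. ] target TCP [0.55   0.2617 0.1434] shift cm cur axes [-0.14 -1.83  0.04] turn [  0.17  -0.11 -14.31] in target axes [ 0.31 -1.81  0.05]
j [ 37.5  35.1  13.7 -10.5 -97.  -34.1] F [ 3.1 -3.6  3.7] 0.013073056656058846 20.95
```

```bash

python3 -m crank '[[[0,0,-6],[-0.04,-0.81,0],1],[[0,0,-4],[-0.02,-0.54,0],1],[[0,0,0],[0,0,0],1],[[0,0,0],[0,0,0],1]]'
python3 -m crank '[[[0,0,-2],[0,-0.27,0],1],[[0,0,-1],[0,-0.2,0],1],[[0,0,0],[0,0,0],1],[[0,0,0],[0,0,0],1]]'
python3 - <<'E'
from plan import *
to((50,38,15.5),RT@Ro.from_rotvec([0,0,-90],degrees=True).as_matrix(),(0,0,0))
E
```

```text
time_s: 21.35
tcp_pos: [0.5461, 0.2619, 0.1462]
eef_rot: [149.9, -2.2, -77.4]
contact_force: [3.1, -3.1, 3.3]
gripper_width: 0.0126
gripper_force: 8.0
time_s: 21.75
tcp_pos: [0.5497, 0.2628, 0.144]
eef_rot: [149.8, -0.7, -74.7]
contact_force: [3.6, -4.2, 3.6]
gripper_width: 0.0128
gripper_force: 8.0
tcp in cradle mm [50.3 36.9 16. ] target TCP [0.55   0.2617 0.1434] shift cm cur axes [ 0.11 -0.03  0.05] turn [ 0.17 -0.06 -1.21] in target axes [ 0.11 -0.03  0.05]
j [ 36.9  36.9  15.6 -10.2 -97.2 -20.5] F [ 3.6 -4.2  3.6] 0.012758588602929945 21.75
```

```bash

python3 -m crank '[[[0,0,0],[0,-0.15,0],1],[[0,0,0],[0,-0.1,0],1],[[0,0,0],[0,0,0],1],[[0,0,0],[0,0,0],1]]'
python3 - <<'E'
from plan import *
to((50,38,15.5),RT@Ro.from_rotvec([0,0,-90],degrees=True).as_matrix(),(0,0,0))
E
```

```text
time_s: 22.15
tcp_pos: [0.5499, 0.2627, 0.1437]
eef_rot: [149.6, -0.7, -74.7]
contact_force: [-5.3, -4.2, 9.4]
gripper_width: 0.0127
gripper_force: 8.0
tcp in cradle mm [50.1 37.  15.8] target TCP [0.55   0.2617 0.1434] shift cm cur axes [ 0.1  -0.01  0.03] turn [ 0.41 -0.1  -1.19] in target axes [ 0.1  -0.01  0.03]
j [ 36.9  37.   15.8 -10.3 -97.5 -20.5] F [-5.3 -4.2  9.4] 0.012734529622461594 22.15
```

The force jumped by ~10 N with no motion, so the keeper is at its end stop. Relieving, opening gently and retreating.

```bash

python3 -m crank '[[[0,0,0],[0,0.15,0],1],[[0,0,0],[0,0,0],0.5],[[0,0,0],[0,0,0],0.4],[[0,0,0],[0,0,0],0.4],[[0,0,0],[0,0,0],0.4],[[0,0,0],[0,0,0],0.4]]'
python3 -m crank '[[[0,0,0],[0,0,-2],0.4],[[0,0,0],[0,0,-4],0.4],[[0,0,0],[0,0,-4],0.4],[[0,0,0],[0,0,-4],0.4],[[0,0,0],[0,0,-2],0.4],[[0,0,0],[0,0,0],0.4],[[0,0,0],[0,0,0],0.4]]'
python3 - <<'E'
from plan import *
to((0,0,0)); ims=[]
for n in("top","scene"):
    cc=r.capture(n); v,u=np.mgrid[100:270,180:380]; q=(pt(cc,u,v)-O)@C*1000; g=cc["color"][100:270,180:380]
    k=(q[...,2]>30)&(q[...,2]<55)&(np.hypot(q[...,0]-50,q[...,1]-38)<25); x=q[k]; print(n,"knob",len(x),x.mean(0) if len(x) else 0)
    m=(g.min(2)>90)&(abs(q[...,1])<12)&(q[...,2]>-12)&(q[...,2]<9)&(abs(q[...,0])<150)&(abs(abs(q[...,0])-50)>12)
    x=q[m]; print(len(x),np.percentile(x[:,0],[0,2,98,100]).round(1),np.median(x,0).round(1))
    ims.append(cv2.resize(cc["color"][(150 if n=="top" else 120):][:105,(205 if n=="top" else 220):][:,:140],(400,300)))
w=r.capture("wrist"); s=r.get_state(); v,u=np.mgrid[0:400,0:640]; q=(wcloud(w,u,v,s["tcp_pos"],s["eef_rot"])-O)@C*1000
k=(q[...,2]>30)&(q[...,2]<55)&(np.hypot(q[...,0]-50,q[...,1]-38)<25); x=q[k]; print("wrist knob",len(x),(x.min(0)+x.max(0))/2 if len(x) else 0)
o=np.zeros((600,800,3),np.uint8); o[:300]=np.hstack(ims); o[300:,:480]=cv2.resize(w["color"],(480,300))
cv2.imwrite("pics/end.png",o[...,::-1])
E
```

```text
time_s: 22.75
tcp_pos: [0.5502, 0.2637, 0.1426]
eef_rot: [149.8, -0.5, -74.6]
contact_force: [0.3, 0.5, 0.7]
gripper_width: 0.026
gripper_force: 0.0
time_s: 23.45
tcp_pos: [0.6275, 0.2863, 0.2805]
eef_rot: [149.8, -0.5, -74.6]
contact_force: [0.3, 0.7, -0.1]
gripper_width: 0.0263
gripper_force: 0.0
tcp in cradle mm [ 48.2  36.2 174.8] target TCP [0.5662 0.3061 0.0918] shift cm cur axes [-3.7  -4.83 18.98] turn [ 0.19 -0.16 88.99] in target axes [-4.82  3.62 19.  ]
j [  35.    41.7   42.1  -10.7 -118.9  -22.5] F [ 0.3  0.7 -0.1] 0.026301197415792697 23.45
top knob 45 [50.80860563 37.02317599 41.89743031]
216 [-103.1  -98.6  127.5  128.3] [20.8 -1.6  3.4]
scene knob 32 [55.2278083  41.74635458 36.89498277]
216 [-139.7 -131.5  130.7  132. ] [ 4.3  2.7 -2. ]
wrist knob 185 [49.64670223 39.07317093 39.06692591]
```

View pics/end.png

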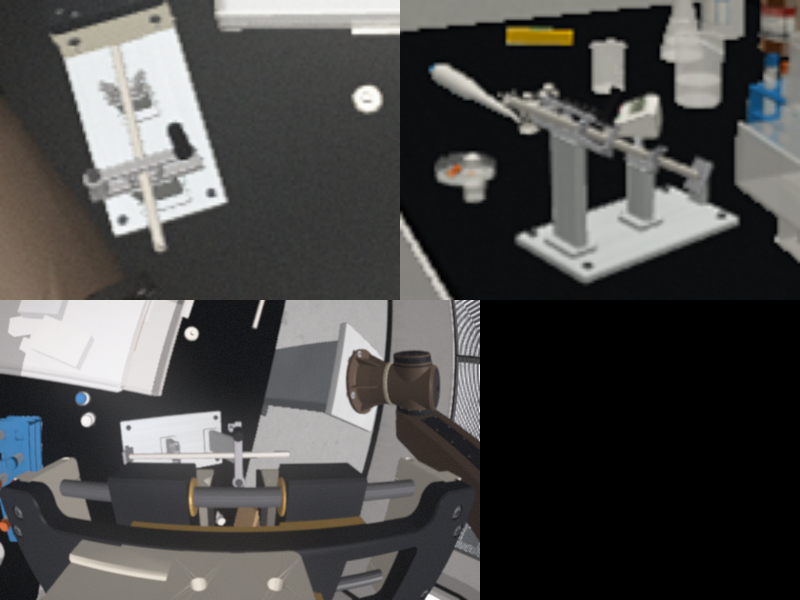

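The keeper lies across the seated spindle, with the knob at cradle (50, 38) (closed). The spindle is at the foot stop and the gripper is clear.

```bash
python3 -c "from plant import r; print(r.close_job())"
```

```text
the job is handed in; nothing more can be done
None
```

The job is handed in at about 24 s of the 59 s allowed: the long spindle lies in both saddles against the foot stop, the keeper is closed on its end stop, the gripper is clear and I touched no bystander; the hand-in gave no verdict.

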